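# Seat a keyed hub in the bench nest by feel and bolt it in

### The arm

A 6-joint arm with a two-finger parallel gripper is mounted at the origin on a cart in front of the work surface, level with it; the furniture and walls round the work are solid. World frame = base frame: x ahead of the robot, y to its left, z up, the work surface at z = 0. Lengths are in m, angles in rad, forces in N, time in s.
With the tool pointing down it reaches from about 0.225 to 0.875 m from the base axis. Payload 3.4 kg.
Tool frame: the origin (TCP) lies at the very end of the fingers, on their centre line; the grasp point (between the pads) lies behind it (manip.grasp_offset is the z of the grasp point in the tool frame, in m); z points along the fingers, y is the line along which they close (so a half turn about z gives the same grasp; the last joint's range is limited). The gripper opens to 85 mm and grips with 20 to 120 N. Pads are 22 mm wide; open, the fingers measure 114 mm over their backs; the gripper's body (76 mm by 85 mm) begins 54 mm behind the grasp point. The pads swing forward as they close: fully open they stand 13 mm farther back than shut.
Start: joints at [1.137, 0.276, 1.505, -0, 1.361, -0.121], TCP at [0.177, 0.547, 0.231] pointing down, gripper open.
Joint ranges: [-2.89, 2.89], [-0.75, 2.08], [0.22, 2.7], [-1.18, 4.32], [0.11, 2.71], [-2.7, 2.7]. Speed limits (rad/s): [2.57, 2.57, 3.14, 3.14, 3.14, 3.14].

### API

Orientations are given as a unit quaternion [w, x, y, z].
In Python, from rig import manip gives the robot as it stands.
- The arm moves only by the shell command python3 -m pendant 'ROWS' [FORCE]. ROWS is JSON, a list of rows, each an object of numbers: "dx", "dy", "dz": the shift along the tool's x, y, z in m; "rx", "ry", "rz": the turn, a rotation vector about the tool's x, y, z in degrees; "hand": the finger opening in m, from 0 to 0.0854. In form: [{"dx": .., "dy": .., "dz": .., "rx": .., "ry": .., "rz": .., "hand": ..}, ...]. A call has 1 to 12 rows; each row shifts and turns the commanded pose from where the row before left it, along the tool's axes as they then stand; what a row does not reach is not made up. A row lasts 1/12 s, in which the tool goes at most 41.7 mm and 7.16 degrees, less where a joint would pass 70% of its speed; a pose out of reach is approached as far as the arm can. A call is refused whole if a number of a shift passes 0.0417 or a number of a turn 7.16, either way. A call with a gripper value outside its range is refused whole. The fingers move at their own pace and stop on an object; FORCE is the grip in N (left out, the last holds). Time passes only in rows, so rows that do not move let the fingers close. It gives the time, the measured TCP pose, the force, the opening and the grip force at its end, in the units of the state.
- manip.get_state(): the state, without advancing time (a new reading comes with each control period).
- manip.get_image(name): name is "scene" or "side" or "wrist"; returns a dict with "frame" (400x640x3 uint8, red, green, blue), "fx", "fy", "cx", "cy" (pixels), "position" and "attitude" of the camera in the world; the wrist camera has in their place "mount" (4x4, takes a point from camera to tool coordinates, whose origin is the TCP and whose axes are the flange's). Camera axes: x right, y up, looking along -z (the intrinsics and any distortion apply to the point x, -y, -z); pixel columns grow to the right and rows downward; lengths in m; the calibration is good to about 2 mm. A picture is of the moment at which its call begins: read the wrist's pose just before it. There is no depth.
- manip.sign_off(): hands the job in; it is judged then, once.
The state is a dict: "clock": time; "qpos": joint angles; "qd": joint speeds; "effort": joint torques, N m; "position": TCP position; "ee_rot": TCP orientation; "contact_force": force on the tool from outside, world axes, zero at the start; "moment": the same for the moment, N m; "width": finger opening in m; "gripper_force": force on a finger pad.
Only numpy, scipy, OpenCV 4.12 (cv2) and the standard library are available. Lean on these libraries where they do the work, as an engineer would, in place of code of your own. Each camera call takes 0.05 s, during which the arm holds its last target. There are 200 camera calls.

### The job

Fit the steel hub into the round pocket of the bench nest: a key hidden in the pocket takes the notch under the hub's foot at one angle only, so press lightly and turn the hub until it drops fully home, its flange flat on the nest. Then slide the nest's keeper all the way over the flange to hold it. Never force the hub down on the key or against the nest, and leave the label roll, the tape measure and the plug adapter where they are.

Things in the scene. Friction and masses are not known exactly. Their poses are not given: they have to be found in the camera images.
- hub: Loose steel hub, about 0.25 kg, 70 mm tall, standing upright. Origin: centre of the underside of its foot, z up its axis. Round foot 40 mm in diameter, z 0 to 30 mm (lower edge chamfered); round flange 64 mm in diameter, z 30 to 38; above it a grip bar
- hub_bar (a point): Centre of the hub's grip bar, 54 mm above the hub's origin: 34 mm along the hub's x, 20 mm along its y, z 38 to 70 mm. Grip it from above across its 20 mm
- hub_notch (a point): Centre of the mouth of the one notch in the lower end of the hub's foot, on the hub's -x side, 20 mm from the axis and 6 mm above the underside; not visible while the hub stands. 10 mm wide, open at the rim, reaching in to 10 mm from the axis, 12 mm high from the underside. A small pip on the flange stands over it
- nest: Grey painted block fixed to the bench, 150 x 100 mm, 36 mm high. Origin: on the axis of its round pocket, at bench height; the block reaches from x = -50 to +100 and y = -50 to +50 mm. With the hub home the flange lies on the block, and the hub's origin is on the pocket's axis, 6 mm above the bench
- pocket (a point): Centre of the pocket's mouth, 36 mm above the bench. The pocket is 42.5 mm in diameter and goes down to a clamped ring 5 mm above the bench. On the ring stands one key, 7 mm wide, 10 mm high (top 15 mm above the bench), 13 to 21 mm from the axis: on the nest's -x side, but up to 35 degrees either way of -x; its angle is not measured. It does not turn under load
- keeper (a joint): Keeper, a flat steel bar 24 mm wide that slides along the nest's -x. 0 to 0.003 m is open (at 0 its nose is 38 mm from the pocket's axis, on the +x side), 0.016 is shut (nose 22 mm from the axis). Underside 46 mm above the bench, 2 mm above the flange of a hub that is home; a hub standing on the key (flange 9 mm too high) stops it. Friction 2.5 N; it stays where left
- keeper_grip (a point): Centre of the keeper's black upright grip, 67 mm above the bench, 14 mm along the nest's x, 16 mm along its y, 26 mm high (54 to 80 mm above the bench; rails up to 54 mm beside it). Pinch it from above across its 16 mm and draw it towards the pocket. It lies 70 mm from the pocket's axis when the joint reads 0
- label_roll: Bystander: roll of labels standing on its end, 66 mm in diameter, 51 mm high, loose; origin centre of its underside
- tape_measure: Bystander: tape measure lying on the bench, 64 x 83 x 36 mm high, loose; origin at its underside
- adapter_0: Bystander: plug adapter, 86 x 49 x 50 mm high, loose; origin at its underside
There are look-alikes about, which are no part of the job. Leave any purple or turquoise look-alike of the hub alone.

How it is judged:
On the way:
1. the hub is fully home in the pocket, flange on the nest, while the keeper is still open (z of hub in the frame of nest below 0.008 m and horizontal distance between hub and nest below 0.003 m and angle between hub's own z axis and vertical below 0.05 rad and value of joint keeper below 0.006 m), for 0.2 s.
At the end, for the whole second after the job is handed in: The hub is home in the pocket (origin less than 8 mm above the bench, within 3 mm of the pocket's axis, upright within 0.05 rad, at rest) and the keeper is shut over its flange (joint above 13 mm) (z of hub in the frame of nest below 0.008 m and horizontal distance between hub and nest below 0.003 m and angle between hub's own z axis and vertical below 0.05 rad and value of joint keeper above 0.013 m and linear speed of hub below 0.01 m/s); the robot touches nothing.
It fails at once if the hub is forced down on the key or against the nest with more than 50 N before it is home (contact force between hub and nest above 50 N and z of hub in the frame of nest above 0.011 m).
It fails at once if the label roll is moved more than 30 mm (distance of label_roll from where it was at the start of the episode above 0.03 m).
It fails at once if the tape measure is moved more than 30 mm (distance of tape_measure from where it was at the start of the episode above 0.03 m).
It fails at once if the plug adapter is moved more than 30 mm (distance of adapter_0 from where it was at the start of the episode above 0.03 m).
It also fails if it takes over 58 s, if anything falls off the work surface, if the arm or the gripper's body presses on something with over 40 N, if the wrist force passes 120 N, or if a joint passes its speed limit or range.

## Working session

There is one attempt and no reset: what is moved stays moved. The work goes in short steps, Python scripts to look and compute and a shell command to move; the robot and the scene stay as the last step left them, time stands still between calls to the robot, and variables do not carry over. Pictures are saved under pics/ and viewed, at most 10 in all, crops included, and the job is handed in when it is done.

```bash
mkdir -p pics; ls; python3 - <<'E'
from rig import manip
import cv2,numpy as np
s=manip.get_state();print(s,manip.grasp_offset)
for n in("scene","side","wrist"):
    d=manip.get_image(n);cv2.imwrite(f"pics/{n}0.png",d["frame"][:,:,::-1])
    print(n,{k:(np.round(v,4).tolist() if not isinstance(v,str) else v) for k,v in d.items() if k!="frame"})
E
```

```text
pics
{'clock': 0.0, 'qpos': array([ 1.13703149e+00,  2.76607256e-01,  1.50613618e+00,  2.23293680e-05,
        1.36068339e+00, -1.20989583e-01]), 'qd': array([-0.00099554,  0.00050065,  0.00067579, -0.00199981,  0.00054558,
       -0.00168438]), 'effort': array([-1.60177995e-03, -4.16771686e+01, -2.45800585e+01, -6.44347128e-04,
        1.10220761e-02,  1.31817757e-05]), 'position': array([0.17669847, 0.54662826, 0.2304315 ]), 'ee_rot': array([-2.61628960e-04,  1.55753184e-01,  9.87795578e-01, -8.79042249e-04]), 'contact_force': array([-0.13617253, -0.39535026, -0.09872775]), 'moment': array([-0.01626897, -0.02686077, -0.0030591 ]), 'gripper_force': 0.0, 'width': 0.08595916911269698} -0.0187
scene {'fx': 394.8277, 'fy': 394.8277, 'cx': 318.0881, 'cy': 203.3224, 'position': [0.0893, -0.4161, 0.7476], 'attitude': [0.8606, 0.328, -0.1298, -0.3673]}
side {'fx': 488.6757, 'fy': 488.6757, 'cx': 319.8422, 'cy': 204.0969, 'position': [0.2514, -1.2145, 0.5247], 'attitude': [0.8172, 0.5639, -0.0719, -0.0953]}
wrist {'fx': 303.9346, 'fy': 303.9346, 'cx': 318.1885, 'cy': 192.2187, 'mount': [[-0.0, 0.9534, 0.3019, 0.077], [1.0, -0.0002, 0.0008, 0.0003], [0.0008, 0.3019, -0.9534, -0.1424], [0.0, 0.0, 0.0, 1.0]]}
```

View pics/scene0.png

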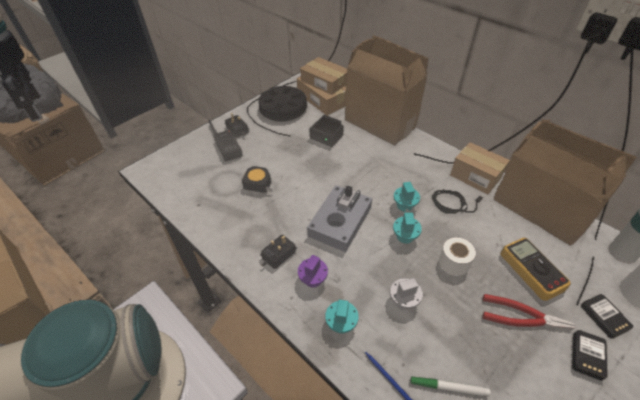

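View pics/side0.png

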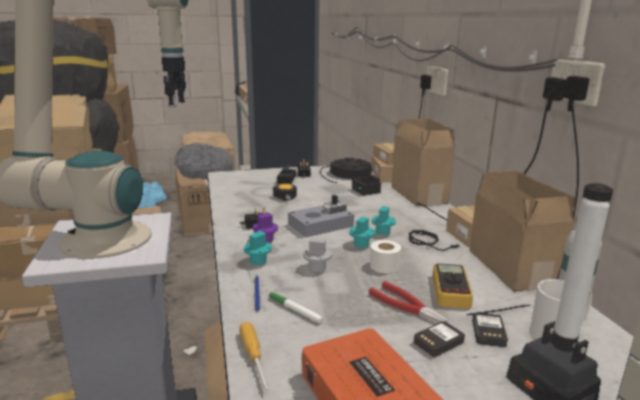

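Scene shows the steel hub at about (405,293), the nest pocket at (336,219), the keeper grip at (348,193), the label roll at (457,258), the adapter at (277,250) and the tape at (257,180). In the side view the hub is at (317,257) and the nest at (320,220).

```bash
cat > h.py <<'E'
from rig import manip
import cv2,numpy as np
from scipy.spatial.transform import Rotation as R
def rot(q): return R.from_quat(np.asarray(q)[[1,2,3,0]]).as_matrix()
def snap(n,f=None):
    s=manip.get_state();d=manip.get_image(n)
    if n=="wrist":
        T=np.eye(4);T[:3,:3]=rot(s["ee_rot"]);T[:3,3]=s["position"];T=T@np.array(d["mount"]);d["C"],d["M"]=T[:3,3],T[:3,:3]
    else: d["C"],d["M"]=np.array(d["position"]),rot(d["attitude"])
    if f: cv2.imwrite(f"pics/{f}.png",d["frame"][:,:,::-1])
    return d
def ray(d,p):
    v=d["M"]@np.array([(p[0]-d["cx"])/d["fx"],-(p[1]-d["cy"])/d["fy"],-1]);return v/np.linalg.norm(v)
def plane(d,p,z):
    v=ray(d,p);return d["C"]+v*(z-d["C"][2])/v[2]
def cross(d1,p1,d2,p2):
    a,b=ray(d1,p1),ray(d2,p2);t=np.linalg.lstsq(np.c_[a,-b],d2["C"]-d1["C"],rcond=None)[0]
    x,y=d1["C"]+a*t[0],d2["C"]+b*t[1];return (x+y)/2,np.linalg.norm(x-y)
def proj(d,X):
    c=d["M"].T@(np.asarray(X)-d["C"]);return np.array([d["cx"]-d["fx"]*c[0]/c[2],d["cy"]+d["fy"]*c[1]/c[2]])
E
python3 - <<'E'
from h import *
np.set_printoptions(precision=4,suppress=True)
a=snap("scene");b=snap("side")
for n,p,z in(("hubtop",(406,284),.07),("hubflange",(405,294),.038),("pocket",(336,219),.036),("kgrip",(349,187),.08),("roll",(457,250),.051),("adapter",(277,250),.03),("tape",(257,180),.03),("turq1",(407,230),.038),("turq2",(342,320),.038),("purple",(313,273),.038),):print(n,plane(a,p,z))
print(cross(a,(406,284),b,(317,241)),cross(a,(349,187),b,(334,198)))
for n,d in(("A",a),("B",b)):
    c=(250,150,260,170) if n=="A" else (220,180,200,110)
    x,y,w,h=c;cv2.imwrite(f"pics/z{n}.png",cv2.resize(d["frame"][y:y+h,x:x+w,::-1],None,fx=3,fy=3,interpolation=cv2.INTER_CUBIC))
E
```

```text
hubtop [ 0.4759 -0.2606  0.07  ]
hubflange [ 0.4745 -0.2651  0.038 ]
pocket [ 0.5231 -0.0355  0.036 ]
kgrip [ 0.5879 -0.0163  0.08  ]
roll [ 0.6271 -0.2861  0.051 ]
adapter [0.3732 0.0028 0.03  ]
tape [0.4828 0.2015 0.03  ]
turq1 [ 0.6078 -0.174   0.038 ]
turq2 [ 0.3477 -0.2112  0.038 ]
purple [ 0.383  -0.0991  0.038 ]
(array([ 0.4811, -0.2591,  0.0647]), np.float64(0.0035940425229926774)) (array([ 0.5906, -0.0126,  0.0724]), np.float64(0.004734829375529328))
```

View pics/zA.png

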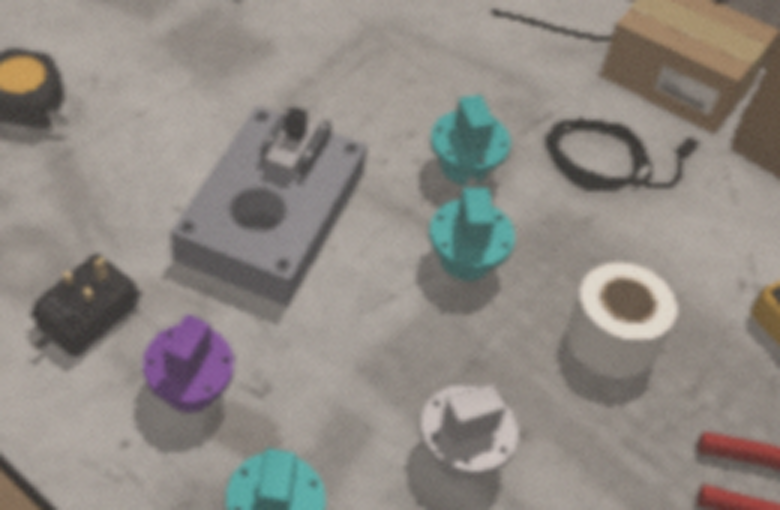

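The crop shows the hub's flange centred near scene (405,293), with the bar running diagonally. The nest's pocket is at (336,220) with the keeper behind it, on the +x side. I'll bring the wrist camera over the nest first.

```bash
python3 -m pendant '[{"dx":-0.03,"dy":-0.0264},{"dx":-0.03,"dy":-0.0264},{"dx":-0.03,"dy":-0.0264},{"dx":-0.03,"dy":-0.0264},{"dx":-0.03,"dy":-0.0264},{"dx":-0.03,"dy":-0.0264},{"dx":-0.03,"dy":-0.0264},{"dx":-0.03,"dy":-0.0264},{"dx":-0.03,"dy":-0.0264},{"dx":-0.03,"dy":-0.0264},{"dx":-0.03,"dy":-0.0264},{"dx":-0.03,"dy":-0.0264}]'
```

```text
invalid input
```

```bash
python3 -m pendant '[{"dx":-0.03,"dy":-0.0264},{"dx":-0.03,"dy":-0.0264},{"dx":-0.03,"dy":-0.0264},{"dx":-0.03,"dy":-0.0264},{},{}]'; python3 -c "
from h import *
d=snap('wrist','w1');print(proj(d,[.523,-.0355,.036]))"
```

```text
[ 45.542421   470.12354358]invalid input
```

View pics/w1.png

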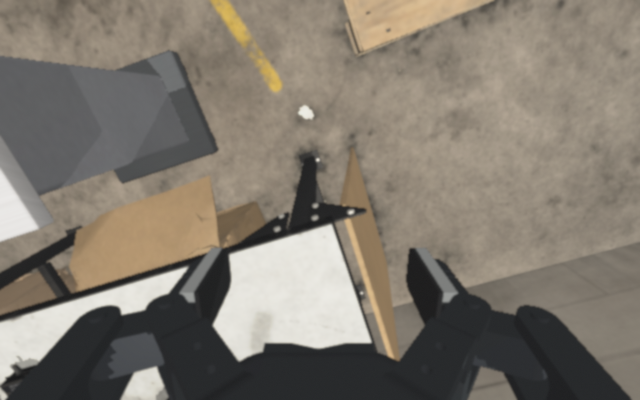

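The move was refused. The picture is still from the start pose and shows the floor and the table corner. I'll try rows with all keys filled in.

```bash
python3 -m pendant '[{"dx":-0.03,"dy":-0.0264,"dz":0,"rx":0,"ry":0,"rz":0,"hand":0.085},{"dx":-0.03,"dy":-0.0264,"dz":0,"rx":0,"ry":0,"rz":0,"hand":0.085},{"dx":-0.03,"dy":-0.0264,"dz":0,"rx":0,"ry":0,"rz":0,"hand":0.085},{"dx":-0.03,"dy":-0.0264,"dz":0,"rx":0,"ry":0,"rz":0,"hand":0.085},{"dx":-0.03,"dy":-0.0264,"dz":0,"rx":0,"ry":0,"rz":0,"hand":0.085},{"dx":-0.03,"dy":-0.0264,"dz":0,"rx":0,"ry":0,"rz":0,"hand":0.085},{"dx":-0.03,"dy":-0.0264,"dz":0,"rx":0,"ry":0,"rz":0,"hand":0.085},{"dx":-0.03,"dy":-0.0264,"dz":0,"rx":0,"ry":0,"rz":0,"hand":0.085},{"dx":-0.03,"dy":-0.0264,"dz":0,"rx":0,"ry":0,"rz":0,"hand":0.085},{"dx":-0.03,"dy":-0.0264,"dz":0,"rx":0,"ry":0,"rz":0,"hand":0.085}]'
```

```text
clock: 1.13
position: [0.3817, 0.2019, 0.2316]
ee_rot: [0.0, 0.156, 0.988, 0.0]
contact_force: [1.4, 0.3, 0.3]
width: 0.0845
gripper_force: 0.0
```

```bash
python3 -m pendant '[{"dx":-0.03,"dy":-0.026,"dz":0,"rx":0,"ry":0,"rz":0,"hand":0.085},{"dx":-0.03,"dy":-0.026,"dz":0,"rx":0,"ry":0,"rz":0,"hand":0.085},{"dx":-0.03,"dy":-0.026,"dz":0,"rx":0,"ry":0,"rz":0,"hand":0.085},{"dx":-0.03,"dy":-0.026,"dz":0,"rx":0,"ry":0,"rz":0,"hand":0.085},{"dx":-0.03,"dy":-0.026,"dz":0,"rx":0,"ry":0,"rz":0,"hand":0.085},{"dx":-0.03,"dy":-0.026,"dz":0,"rx":0,"ry":0,"rz":0,"hand":0.085},{"dx":-0.03,"dy":-0.026,"dz":0,"rx":0,"ry":0,"rz":0,"hand":0.085},{"dx":0,"dy":0,"dz":0,"rx":0,"ry":0,"rz":0,"hand":0.085},{"dx":0,"dy":0,"dz":0,"rx":0,"ry":0,"rz":0,"hand":0.085}]'
python3 -c "
from h import *
d=snap('wrist','w2');print(proj(d,[.523,-.0355,.036]),proj(d,[.476,-.262,.038]));np.save('w2.npy',{k:d[k] for k in('C','M','fx','fy','cx','cy')},allow_pickle=True)"
```

```text
clock: 1.88
position: [0.5258, -0.0361, 0.2308]
ee_rot: [-0.0, 0.158, 0.988, 0.0]
contact_force: [-0.4, 0.1, 0.3]
width: 0.085
gripper_force: 0.0
[317.80690007 164.86336327] [118.13626752 187.19738808]
```

View pics/w2.png

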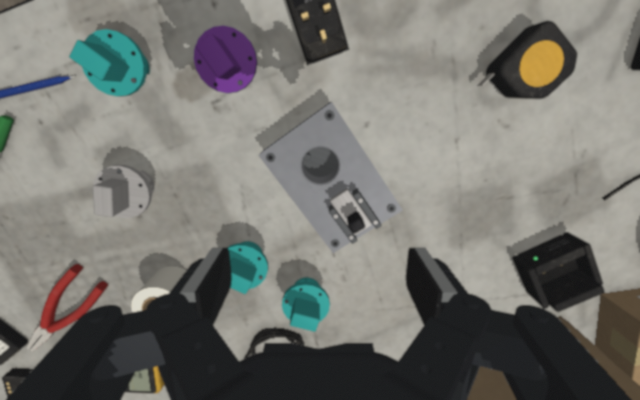

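The picture shows the pocket at (320,165), nest screws at (270,157), (330,115), (391,208) and (334,243), the keeper grip near (354,222), and the hub at (125,190). Next I'll move over the hub, which gives a second view of both.

```bash
python3 -m pendant '[{"dx":-0.004,"dy":-0.038,"dz":0,"rx":0,"ry":0,"rz":0,"hand":0.085},{"dx":-0.004,"dy":-0.038,"dz":0,"rx":0,"ry":0,"rz":0,"hand":0.085},{"dx":-0.004,"dy":-0.038,"dz":0,"rx":0,"ry":0,"rz":0,"hand":0.085},{"dx":-0.004,"dy":-0.038,"dz":0,"rx":0,"ry":0,"rz":0,"hand":0.085},{"dx":-0.004,"dy":-0.038,"dz":0,"rx":0,"ry":0,"rz":0,"hand":0.085},{"dx":-0.004,"dy":-0.038,"dz":0,"rx":0,"ry":0,"rz":0,"hand":0.085},{"dx":0,"dy":0,"dz":0,"rx":0,"ry":0,"rz":0,"hand":0.085},{"dx":0,"dy":0,"dz":0,"rx":0,"ry":0,"rz":0,"hand":0.085}]'
python3 -c "
from h import *
d=snap('wrist','w3');np.save('w3.npy',{k:d[k] for k in('C','M','fx','fy','cx','cy')},allow_pickle=True)
a=cv2.imread('pics/w2.png')[95:255,80:400];b=d['frame'][60:280,240:640,::-1]
a=cv2.resize(a,(800,400),interpolation=2)
cv2.imwrite('pics/w3z.png',cv2.resize(b,(800,440),interpolation=2));cv2.imwrite('pics/w2z.png',a)"
```

```text
clock: 2.6
position: [0.477, -0.2585, 0.2312]
ee_rot: [-0.0, 0.157, 0.988, 0.0]
contact_force: [0.6, 0.8, 1.4]
width: 0.0853
gripper_force: 0.0
```

View pics/w3z.png

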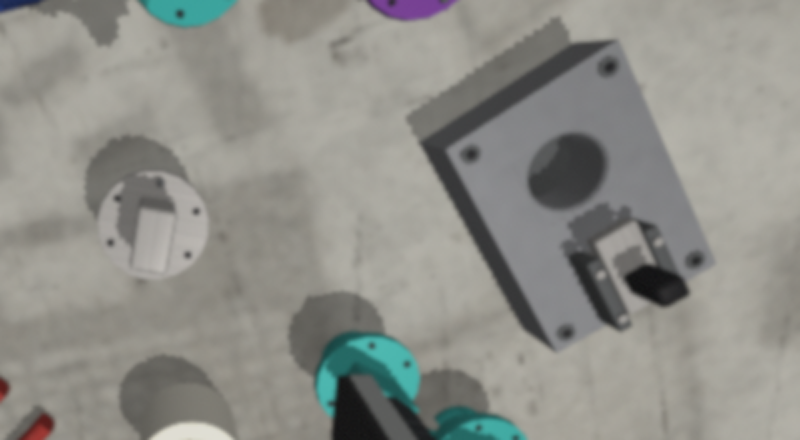

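View pics/w2z.png

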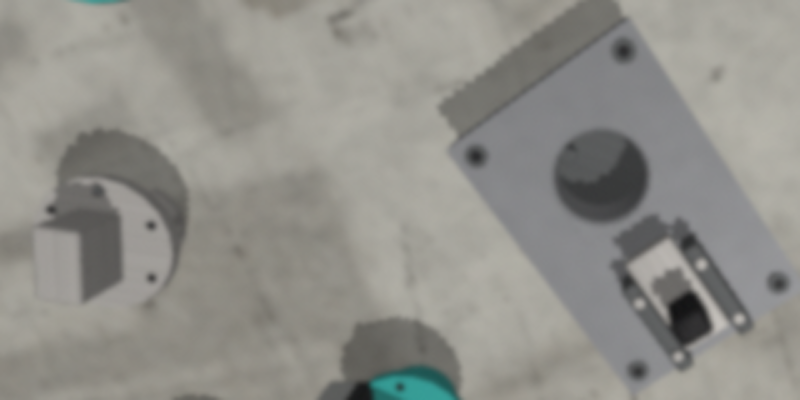

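w3z shows the hub's flange centred at crop (152,225), its bar top centred at (153,240), a dark dot at (158,183) that may be the pip, and the pocket at (568,171). w2z shows the pocket at (601,175) and the bar top centred at (58,267). Next I'll compute positions.

```bash
cat > m.py <<'E'
from h import *
np.set_printoptions(precision=4,suppress=True)
a=np.load('w2.npy',allow_pickle=True).item();b=np.load('w3.npy',allow_pickle=True).item()
A=lambda x,y:(x/2.5+80,y/2.5+95)
B=lambda x,y:(x/2+240,y/2+60)
print("bar top",cross(a,A(58,267),b,B(153,240)))
print("flange c",plane(b,B(152,225),.038))
print("pocket",cross(a,A(601,175),b,B(568,171)),plane(a,A(601,175),.036),plane(b,B(568,171),.036))
P=[]
for p,q in(((476,156),(470,154)),((624,50),(609,66)),((778,283),(695,260)),((638,371),(566,333))):
    X=cross(a,A(*p),b,B(*q));print(X);P.append(X[0])
P=np.array(P);v=(P[2]+P[3]-P[0]-P[1])[:2];w=(P[0]+P[3]-P[1]-P[2])[:2]
print("nest x ang",np.degrees(np.arctan2(v[1],v[0])),np.degrees(np.arctan2(w[1],w[0])),np.linalg.norm(v)/2,np.linalg.norm(w)/2)
u=plane(b,B(156,208),.07)-plane(b,B(150,271),.07);print("bar",np.degrees(np.arctan2(u[1],u[0])),np.linalg.norm(u))
u=plane(b,B(135,237),.07)-plane(b,B(169,241),.07);print("barwidth dir",np.degrees(np.arctan2(u[1],u[0])),np.linalg.norm(u))
for q in((158,182),(196,211),(187,255),(110,242),(117,198)):
    u=(plane(b,B(*q),.038)-plane(b,B(152,225),.038))[:2];print(np.degrees(np.arctan2(u[1],u[0])),np.linalg.norm(u))
s=manip.get_state();T=rot(s["ee_rot"]);print("tool x ang",np.degrees(np.arctan2(T[1,0],T[0,0])))
E
python3 m.py
```

```text
bar top (array([ 0.4829, -0.2619,  0.0689]), np.float64(0.0009242870449016451))
flange c [ 0.4818 -0.2624  0.038 ]
pocket (array([ 0.5244, -0.0328,  0.0356]), np.float64(0.0005044472726650686)) [ 0.5241 -0.0328  0.036 ] [ 0.5245 -0.0331  0.036 ]
(array([ 0.4983, -0.0834,  0.0361]), np.float64(3.614081528139662e-05))
(array([ 0.4749, -0.0064,  0.0364]), np.float64(7.92661433255263e-06))
(array([0.5995, 0.0307, 0.0366]), np.float64(7.330668763432197e-05))
(array([ 0.623 , -0.0458,  0.0364]), np.float64(0.00016062160337014465))
nest x ang 16.661841327282225 -72.98916771887151 0.13013480939523353 0.08027718907522695
bar 156.61429521835888 0.03389464134898715
barwidth dir -114.98096114452751 0.017707256543189623
154.11097059384846 0.02477403553131417
90.05932350290769 0.02610294277340804
30.533962962149598 0.026853344228625682
-85.46845032724951 0.026061337161343893
-146.4906759429858 0.02497812807059963
tool x ang 162.0657391246886
```

Heights check out: bar top 69 mm, block 36 mm, screw grid 130 x 80 mm. The nest's x is at 16.8°, the pocket is at (0.5246,-0.0331), and the hub is at (0.482,-0.262) with its bar at about 155°. I'll go closer to settle which side the pip is on.

```bash
python3 -m pendant '[{"dx":-0.003,"dy":-0.001,"dz":0.03,"rx":0,"ry":0,"rz":3.5,"hand":0.085},{"dx":-0.003,"dy":-0.001,"dz":0.03,"rx":0,"ry":0,"rz":3.5,"hand":0.085},{"dx":0,"dy":0,"dz":0.03,"rx":0,"ry":0,"rz":0,"hand":0.085},{"dx":0,"dy":0,"dz":0,"rx":0,"ry":0,"rz":0,"hand":0.085},{"dx":0,"dy":0,"dz":0,"rx":0,"ry":0,"rz":0,"hand":0.085}]'
python3 -c "
from h import *
d=snap('wrist','w4');np.save('w4.npy',{k:d[k] for k in('C','M','fx','fy','cx','cy')},allow_pickle=True)
x,y=proj(d,[.4823,-.2621,.045]).astype(int);print(x,y)
b=d['frame'][y-75:y+75,x-75:x+75,::-1];a=cv2.imread('pics/w2.png')[145:235,80:170]
f=lambda i:cv2.convertScaleAbs(cv2.resize(i,(i.shape[1]*400//i.shape[1],400),interpolation=2),alpha=1.3)
cv2.imwrite('pics/w4z.png',np.hstack([f(b),f(a)]))"
```

```text
clock: 3.07
position: [0.482, -0.2595, 0.1405]
ee_rot: [-0.002, 0.214, 0.977, 0.001]
contact_force: [-0.0, -0.1, 0.2]
width: 0.0847
gripper_force: 0.0
315 196
```

View pics/w4z.png

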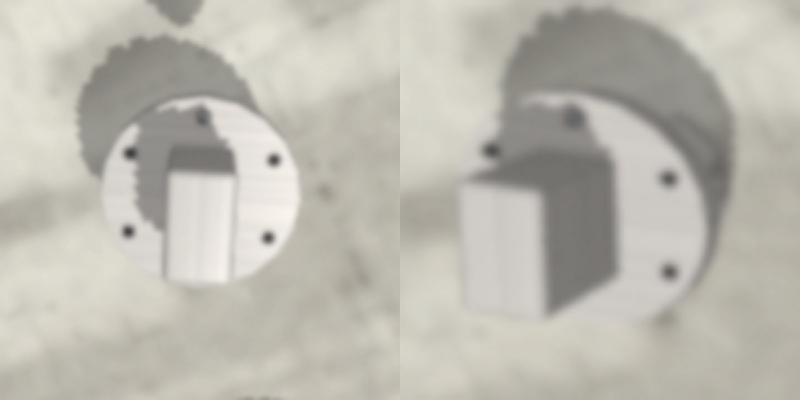

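The close crop shows holes at (130,153), (128,231), (268,238) and (274,160). A different, lighter dot at (203,118) on the bar's axis is probably the pip. A shift along -x lets me see the other end of the bar.

```bash
python3 -m pendant '[{"dx":-0.04,"dy":0,"dz":0,"rx":0,"ry":0,"rz":0,"hand":0.085},{"dx":-0.04,"dy":0,"dz":0,"rx":0,"ry":0,"rz":0,"hand":0.085},{"dx":-0.04,"dy":0,"dz":0,"rx":0,"ry":0,"rz":0,"hand":0.085},{"dx":0,"dy":0,"dz":0,"rx":0,"ry":0,"rz":0,"hand":0.085},{"dx":0,"dy":0,"dz":0,"rx":0,"ry":0,"rz":0,"hand":0.085}]'
python3 -c "
from h import *
d=snap('wrist','w5');np.save('w5.npy',{k:d[k] for k in('C','M','fx','fy','cx','cy')},allow_pickle=True)
x,y=proj(d,[.4823,-.2621,.045]).astype(int);print(x,y);y=max(y,65)
b=d['frame'][y-65:y+65,x-65:x+65,::-1];a=cv2.imread('pics/w4.png')[125:255,250:380]
f=lambda i:cv2.resize(i,(400,400),interpolation=2)
cv2.imwrite('pics/w5z.png',np.hstack([f(b),f(a)]))"
```

```text
clock: 3.53
position: [0.5944, -0.3136, 0.1431]
ee_rot: [0.002, 0.215, 0.977, -0.001]
contact_force: [-1.4, 0.5, -0.4]
width: 0.0847
gripper_force: 0.0
317 26
```

View pics/w5z.png

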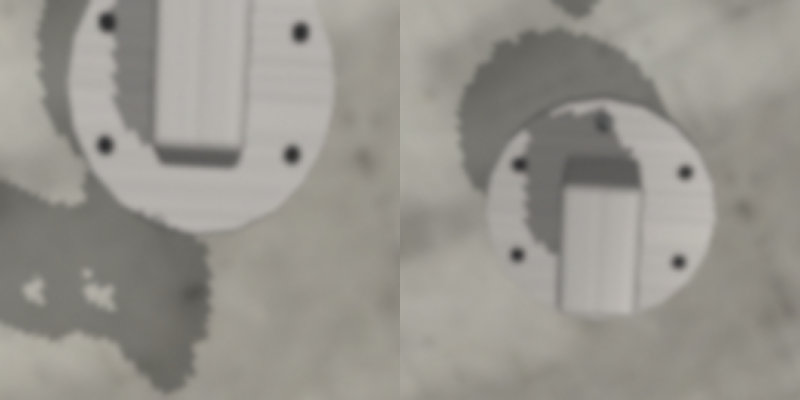

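With the far end visible (left half), there is no dot there, so the pip is the one at about 153° and the hub's -x points that way. Refining the hub centre from the holes in two views.

```bash
python3 - <<'E'
from h import *
np.set_printoptions(precision=4,suppress=True)
a=np.load('w4.npy',allow_pickle=True).item();b=np.load('w5.npy',allow_pickle=True).item()
A=lambda x,y:(x/400*130+250,(y)/400*130+125)
B=lambda x,y:(x/400*130+317-65,y/400*130)
W=[]
for p,q in(((520,164),(107,21)),((685,172),(300,32)),((679,262),(292,154)),((517,255),(105,145))):
    X=cross(a,A(p[0]-400,p[1]),b,B(*q));print(X);W.append(plane(a,A(p[0]-400,p[1]),.038))
W=np.array(W);print(W,W.mean(0));v=W[0]+W[1]-W[2]-W[3];print(np.degrees(np.arctan2(v[1],v[0])))
pip=plane(a,A(203,122),.039);u=pip-W.mean(0);print(pip,np.degrees(np.arctan2(u[1],u[0])),np.linalg.norm(u))
s=manip.get_state();T=rot(s["ee_rot"]);print(T[:,0:2].T)
print("to hub (tool)",T.T@(W.mean(0)-s["position"]))
E
```

```text
(array([ 0.4608, -0.2761,  0.0393]), np.float64(0.0001571257471527753))
(array([ 0.4815, -0.2366,  0.0392]), np.float64(1.622224468851091e-05))
(array([ 0.5045, -0.2484,  0.0394]), np.float64(0.0001132218835453453))
(array([ 0.4838, -0.2884,  0.0393]), np.float64(8.14515447378697e-05))
[[ 0.4611 -0.2763  0.038 ]
 [ 0.4818 -0.2366  0.038 ]
 [ 0.5051 -0.2485  0.038 ]
 [ 0.4842 -0.2887  0.038 ]] [ 0.4831 -0.2625  0.038 ]
152.34757736805662
[ 0.4598 -0.2509  0.039 ] 153.47711777879073 0.026038472810294064
[[-0.9074  0.4203 -0.0019]
 [ 0.4203  0.9074 -0.0001]]
to hub (tool) [ 0.1207 -0.0005  0.1047]
```

Height check: 39 mm against 38 mm for the flange. Hub centre is (0.483,-0.2625), angle 152.5°. Moving over the hub and down.

```bash
python3 -m pendant '[{"dx":0.04,"dy":0,"dz":0,"rx":0,"ry":0,"rz":0,"hand":0.06},{"dx":0.04,"dy":0,"dz":0,"rx":0,"ry":0,"rz":0,"hand":0.06},{"dx":0.0405,"dy":-0.0005,"dz":0,"rx":0,"ry":0,"rz":0,"hand":0.06},{"dx":0,"dy":0,"dz":0,"rx":0,"ry":0,"rz":2.6,"hand":0.06},{"dx":0,"dy":0,"dz":0.03,"rx":0,"ry":0,"rz":0,"hand":0.06},{"dx":0,"dy":0,"dz":0.03,"rx":0,"ry":0,"rz":0,"hand":0.06},{"dx":0,"dy":0,"dz":0.025,"rx":0,"ry":0,"rz":0,"hand":0.06},{"dx":0,"dy":0,"dz":0.012,"rx":0,"ry":0,"rz":0,"hand":0.06},{"dx":0,"dy":0,"dz":0,"rx":0,"ry":0,"rz":0,"hand":0.06},{"dx":0,"dy":0,"dz":0,"rx":0,"ry":0,"rz":0,"hand":0.06}]' 40
```

```text
clock: 4.42
position: [0.4813, -0.262, 0.0452]
ee_rot: [-0.0, 0.238, 0.971, 0.0]
contact_force: [1.3, 0.2, -0.2]
width: 0.0602
gripper_force: 0.0
```

```bash
python3 -m pendant '[{"dx":-0.0018,"dy":0,"dz":0.002,"rx":0,"ry":0,"rz":0,"hand":0.06},{"dx":0,"dy":0,"dz":0,"rx":0,"ry":0,"rz":0,"hand":0.01},{"dx":0,"dy":0,"dz":0,"rx":0,"ry":0,"rz":0,"hand":0.01},{"dx":0,"dy":0,"dz":0,"rx":0,"ry":0,"rz":0,"hand":0.01},{"dx":0,"dy":0,"dz":0,"rx":0,"ry":0,"rz":0,"hand":0.01},{"dx":0,"dy":0,"dz":0,"rx":0,"ry":0,"rz":0,"hand":0.01},{"dx":0,"dy":0,"dz":0,"rx":0,"ry":0,"rz":0,"hand":0.01}]' 50
```

```text
clock: 5.0
position: [0.4842, -0.2638, 0.0432]
ee_rot: [0.001, 0.238, 0.971, -0.0]
contact_force: [-0.9, -0.0, 6.7]
width: 0.0194
gripper_force: 49.9
```

```bash
python3 -m pendant '[{"dx":0,"dy":0,"dz":-0.02,"rx":0,"ry":0,"rz":0,"hand":0.01},{"dx":0,"dy":0,"dz":-0.03,"rx":0,"ry":0,"rz":0,"hand":0.01},{"dx":0,"dy":0,"dz":-0.03,"rx":0,"ry":0,"rz":0,"hand":0.01},{"dx":0.0096,"dy":0.031,"dz":-0.01,"rx":0,"ry":0,"rz":0,"hand":0.01},{"dx":0.0096,"dy":0.031,"dz":0,"rx":0,"ry":0,"rz":0,"hand":0.01},{"dx":0.0096,"dy":0.031,"dz":0,"rx":0,"ry":0,"rz":0,"hand":0.01},{"dx":0.0096,"dy":0.031,"dz":0,"rx":0,"ry":0,"rz":0,"hand":0.01},{"dx":0.0096,"dy":0.031,"dz":0,"rx":0,"ry":0,"rz":0,"hand":0.01},{"dx":0.0096,"dy":0.031,"dz":0,"rx":0,"ry":0,"rz":0,"hand":0.01},{"dx":0.0096,"dy":0.031,"dz":0,"rx":0,"ry":0,"rz":0,"hand":0.01}]' 60
python3 -m pendant '[{"dx":0,"dy":0,"dz":0,"rx":0,"ry":0,"rz":-7,"hand":0.01},{"dx":0,"dy":0,"dz":0,"rx":0,"ry":0,"rz":-7,"hand":0.01},{"dx":0,"dy":0,"dz":0,"rx":0,"ry":0,"rz":-7,"hand":0.01},{"dx":0,"dy":0,"dz":0,"rx":0,"ry":0,"rz":-7,"hand":0.01},{"dx":0,"dy":0,"dz":0,"rx":0,"ry":0,"rz":-7,"hand":0.01},{"dx":0,"dy":0,"dz":0,"rx":0,"ry":0,"rz":-7,"hand":0.01},{"dx":0,"dy":0,"dz":0,"rx":0,"ry":0,"rz":-2.3,"hand":0.01},{"dx":0,"dy":0,"dz":0,"rx":0,"ry":0,"rz":0,"hand":0.01},{"dx":0,"dy":0,"dz":0,"rx":0,"ry":0,"rz":0,"hand":0.01}]'
python3 - <<'E'
from h import *
np.set_printoptions(precision=4,suppress=True)
d=snap('wrist','w6');np.save('w6.npy',{k:d[k] for k in('C','M','fx','fy','cx','cy')},allow_pickle=True)
s=manip.get_state();T=rot(s["ee_rot"]);print(s["qpos"],s["position"],T[:,0],T.T@(np.array([.5246,-.0331,.036])-s["position"]))
print(proj(d,s["position"]),proj(d,[.5246,-.0331,.036]))
cv2.imwrite('pics/w6z.png',cv2.resize(d['frame'][80:380,170:470,::-1],(600,600),interpolation=2))
E
```

```text
clock: 5.83
position: [0.5235, -0.0383, 0.1316]
ee_rot: [-0.001, 0.238, 0.971, -0.0]
contact_force: [0.1, 0.2, -3.5]
width: 0.0186
gripper_force: 59.5
clock: 6.58
position: [0.5237, -0.0399, 0.1317]
ee_rot: [-0.001, -0.145, 0.989, 0.0]
contact_force: [0.8, 0.5, -3.3]
width: 0.019
gripper_force: 59.9
[-0.2086  0.2797  1.7644  0.0001  1.0986 -2.071 ] [ 0.5238 -0.0399  0.1318] [-0.9578 -0.2875  0.001 ] [-0.0028  0.0062  0.0958]
[318.0065 250.4738] [325.6399 197.4271]
```

View pics/w6z.png

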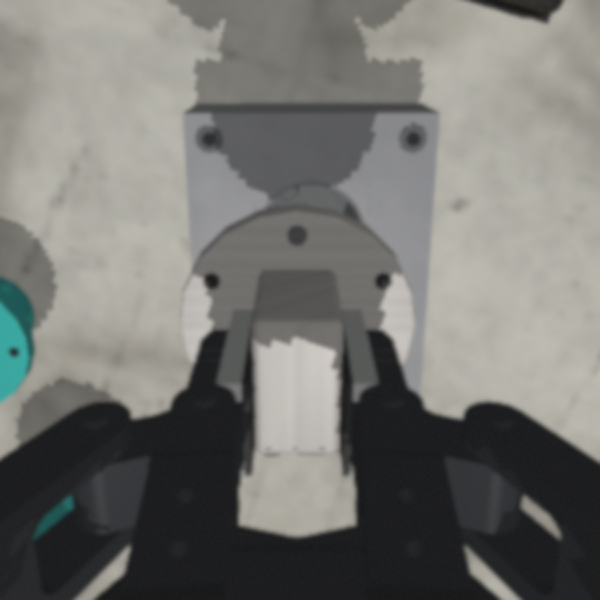

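The picture shows the hub held straight, with the pip at crop (297,235) facing the nest's -x, flange holes at (212,281) and (383,281), and nest screws at (209,137) and (413,137). I'll compute the in-hand offset from these.

```bash
python3 - <<'E'
from h import *
np.set_printoptions(precision=4,suppress=True)
d=np.load('w6.npy',allow_pickle=True).item();A=lambda x,y:(x/2+170,y/2+80)
s=manip.get_state();T=rot(s["ee_rot"]);p=s["position"]
for z in(p[2]-.005,p[2]-.003):
  for n,q in(("pip",(297,237)),("h1",(212,281)),("h2",(383,281))):print(n,T.T@(plane(d,A(*q),z)-p))
S=[plane(d,A(*q),.036) for q in((209,137),(413,137))];print(S,np.linalg.norm(S[0]-S[1]))
v=S[0]-S[1];v/=np.linalg.norm(v);nx=np.array([-v[1],v[0],0]);print("nest x ang",np.degrees(np.arctan2(nx[1],nx[0])))
P=(S[0]+S[1])/2+.04*nx;print("pocket",P,T.T@(P-p));
P=np.array([.5246,-.0331,.036]);print(T.T@(P-p))
E
```

```text
pip [0.027  0.0003 0.005 ]
h1 [ 0.0148 -0.022   0.005 ]
h2 [0.0148 0.0228 0.005 ]
pip [0.0277 0.0003 0.003 ]
h1 [ 0.0157 -0.0217  0.003 ]
h2 [0.0157 0.0225 0.003 ]
[array([ 0.4974, -0.0835,  0.036 ]), array([ 0.4744, -0.0067,  0.036 ])] 0.08017947150657188
nest x ang 16.700823108897417
pocket [ 0.5242 -0.0336  0.036 ] [-0.0023  0.0058  0.0958]
[-0.0028  0.0062  0.0958]
```

```bash
python3 -m pendant '[{"dx":-0.004,"dy":0.0057,"dz":0.02,"rx":0,"ry":0,"rz":0,"hand":0.01},{"dx":0,"dy":0,"dz":0.026,"rx":0,"ry":0,"rz":0,"hand":0.01},{"dx":0,"dy":0,"dz":0,"rx":0,"ry":0,"rz":0,"hand":0.01},{"dx":0,"dy":0,"dz":0,"rx":0,"ry":0,"rz":0,"hand":0.01}]'; cat > st.py <<'E'
from h import *
np.set_printoptions(precision=4,suppress=True)
s=manip.get_state();T=rot(s["ee_rot"]);p=s["position"]
print("to pocket",T.T@(np.array([.5244,-.0333,0])-T@[.0015,.0003,0]-p)*[1,1,0],"hub z",p[2]-.0432,"nestrel ang",np.degrees(np.arctan2(T[1,0],T[0,0]))%360-196.75,"F",s["contact_force"],"M",s["moment"],s["clock"],s["width"])
E
python3 st.py
```

```text
clock: 6.97
position: [0.5249, -0.0331, 0.0852]
ee_rot: [-0.002, -0.146, 0.989, 0.001]
contact_force: [0.7, -0.3, -2.8]
width: 0.0194
gripper_force: 59.9
to pocket [-0.0013 -0.0005  0.    ] hub z 0.04202498238845909 nestrel ang 0.0002701155462148108 F [ 0.7377 -0.258  -2.7991] M [ 0.0491 -0.0158 -0.0163] 6.9667 0.019354111808119228
```

```bash
python3 -m pendant '[{"dx":-0.0012,"dy":-0.0004,"dz":0.003,"rx":0,"ry":0,"rz":0,"hand":0.01},{"dx":0,"dy":0,"dz":0.003,"rx":0,"ry":0,"rz":0,"hand":0.01},{"dx":0,"dy":0,"dz":0.002,"rx":0,"ry":0,"rz":0,"hand":0.01},{"dx":0,"dy":0,"dz":0,"rx":0,"ry":0,"rz":0,"hand":0.01}]'; python3 st.py
```

```text
clock: 7.3
position: [0.5279, -0.0335, 0.0786]
ee_rot: [0.0, -0.146, 0.989, -0.0]
contact_force: [-0.5, 0.1, -3.2]
width: 0.0192
gripper_force: 59.9
to pocket [0.0018 0.0009 0.    ] hub z 0.03542953633698852 nestrel ang 0.016201277618506538 F [-0.5496  0.118  -3.2347] M [-0.027   0.0017 -0.0192] 7.3 0.019193652452068798
```

```bash
for i in 1 2 3; do python3 -m pendant '[{"dx":0,"dy":0,"dz":0,"rx":0,"ry":0,"rz":0,"hand":0.01}]' >/dev/null; python3 st.py; done; python3 -m pendant '[{"dx":0,"dy":0,"dz":0.002,"rx":0,"ry":0,"rz":0,"hand":0.01},{"dx":0,"dy":0,"dz":0.001,"rx":0,"ry":0,"rz":0,"hand":0.01},{"dx":0,"dy":0,"dz":0,"rx":0,"ry":0,"rz":0,"hand":0.01}]' >/dev/null; python3 st.py
```

```text
to pocket [0.0018 0.0009 0.    ] hub z 0.03550195158345888 nestrel ang 0.019690077467544143 F [ 0.2385 -0.0588 -2.3353] M [-0.0426 -0.0161 -0.0542] 7.3833 0.01890346608331215
to pocket [0.0018 0.0009 0.    ] hub z 0.03547247625098131 nestrel ang 0.020023775231152285 F [-0.8298  0.1248 -2.4094] M [-0.0416 -0.0368  0.0036] 7.4667 0.019171352751336176
to pocket [0.0018 0.0008 0.    ] hub z 0.03540618250779258 nestrel ang 0.024600452111911864 F [-0.3454 -0.0962 -2.4239] M [-0.0487 -0.0222 -0.0057] 7.55 0.01901189260168665
to pocket [0.0014 0.0006 0.    ] hub z 0.031799874550929336 nestrel ang 0.02843966724176994 F [-0.1135  0.338  -2.9206] M [-0.007   0.0069  0.0316] 7.8 0.018926470982359923
```

```bash
python3 -m pendant '[{"dx":0.0012,"dy":0.0005,"dz":0,"rx":0,"ry":0,"rz":0,"hand":0.01},{"dx":0,"dy":0,"dz":0.002,"rx":0,"ry":0,"rz":0,"hand":0.01},{"dx":0,"dy":0,"dz":0.002,"rx":0,"ry":0,"rz":0,"hand":0.01},{"dx":0,"dy":0,"dz":0,"rx":0,"ry":0,"rz":0,"hand":0.01}]' >/dev/null; python3 st.py;python3 -m pendant '[{"dx":0,"dy":0,"dz":0.002,"rx":0,"ry":0,"rz":0,"hand":0.01},{"dx":0,"dy":0,"dz":0.002,"rx":0,"ry":0,"rz":0,"hand":0.01},{"dx":0,"dy":0,"dz":0,"rx":0,"ry":0,"rz":0,"hand":0.01}]' >/dev/null; python3 st.py
```

```text
to pocket [0. 0. 0.] hub z 0.02761236528755677 nestrel ang 0.026951988138762317 F [ 0.5556 -0.5341 -2.767 ] M [0.0021 0.0203 0.0447] 8.1333 0.018863357748600547
to pocket [0.0001 0.0001 0.    ] hub z 0.02361326131151857 nestrel ang 0.02754709306049108 F [ 0.7677 -0.2479 -2.9294] M [ 0.0249 -0.0004  0.0043] 8.3833 0.01899603514916149
```

```bash
python3 -m pendant '[{"dx":0,"dy":0,"dz":0.002,"rx":0,"ry":0,"rz":0,"hand":0.01},{"dx":0,"dy":0,"dz":0.002,"rx":0,"ry":0,"rz":0,"hand":0.01},{"dx":0,"dy":0,"dz":0.002,"rx":0,"ry":0,"rz":0,"hand":0.01},{"dx":0,"dy":0,"dz":0,"rx":0,"ry":0,"rz":0,"hand":0.01}]' >/dev/null; python3 st.py; for i in 1 2 3; do python3 -m pendant '[{"dx":0,"dy":0,"dz":0.001,"rx":0,"ry":0,"rz":0,"hand":0.01},{"dx":0,"dy":0,"dz":0,"rx":0,"ry":0,"rz":0,"hand":0.01}]' >/dev/null; python3 st.py; done
```

```text
to pocket [0. 0. 0.] hub z 0.017611287457942465 nestrel ang 0.030185053083698676 F [ 0.2682 -0.3183 -2.3447] M [ 0.0127 -0.0069  0.0046] 8.7167 0.01897996611535199
to pocket [0.0004 0.0002 0.    ] hub z 0.016963357433272527 nestrel ang 0.026642068427776167 F [ 0.6529 -0.0312 -2.6192] M [0.0203 0.0139 0.0462] 8.8833 0.01918217604608211
to pocket [0.0004 0.0002 0.    ] hub z 0.016007577563572795 nestrel ang 0.028169961069352212 F [ 0.0369  0.1594 -2.2051] M [ 0.0781 -0.0334 -0.0046] 9.05 0.01905088262261208
to pocket [0.0006 0.0003 0.    ] hub z 0.015110310530842427 nestrel ang 0.02867306336813158 F [-0.2111  0.5823 -3.2159] M [ 0.0771  0.0061 -0.0692] 9.2167 0.019418164898876378
```

```bash
for i in 1 2 3; do python3 -m pendant '[{"dx":0,"dy":0,"dz":0.0007,"rx":0,"ry":0,"rz":0,"hand":0.01},{"dx":0,"dy":0,"dz":0,"rx":0,"ry":0,"rz":0,"hand":0.01}]' >/dev/null; python3 st.py; done
```

```text
to pocket [0.0007 0.0003 0.    ] hub z 0.014929218170614156 nestrel ang 0.028978118634313432 F [0.4749 0.3283 1.2956] M [ 0.0073  0.2553 -0.0371] 9.3833 0.018935253676251783
to pocket [0.0008 0.0003 0.    ] hub z 0.01475015904376295 nestrel ang 0.030998820854080122 F [-1.6595  0.8718  5.7914] M [-0.0002  0.4299 -0.001 ] 9.55 0.01889891750242728
to pocket [0.0009 0.0004 0.    ] hub z 0.014620847895327693 nestrel ang 0.031811642062137935 F [-2.2578  1.0174 10.2918] M [ 0.0663  0.6418 -0.0399] 9.7167 0.01904833012886222
```

```bash
python3 - <<'E'
from h import *
np.set_printoptions(precision=4,suppress=True)
for f,q in(('w2',(571/2.5+80,147/2.5+95)),('w6',(350/2+170,208/2+80))):
    d=np.load(f+'.npy',allow_pickle=True).item()
    for z in(.015,.005):
        u=(plane(d,q,z)-[.5244,-.0333,0])[:2];print(f,z,np.degrees(np.arctan2(u[1],u[0]))%360-196.75,np.linalg.norm(u))
    if f=='w2':
        g=cv2.imread('pics/w2.png',0);
        for r in(.014,.017,.02):print(r,[int(g[tuple(np.round(proj(d,[.5244+r*np.cos(t),-.0333+r*np.sin(t),.015])).astype(int)[::-1])]) for t in np.radians(196.75+np.arange(-40,41,5))])
E
```

```text
w2 0.015 20.634356740464938 0.016675181795084457
w2 0.005 26.69439056229419 0.016006846314352195
0.014 [91, 91, 91, 91, 91, 90, 90, 90, 90, 90, 90, 85, 80, 85, 88, 87, 86]
0.017 [91, 100, 92, 92, 96, 98, 93, 95, 92, 91, 86, 72, 68, 79, 87, 88, 87]
0.02 [124, 123, 123, 126, 127, 124, 126, 121, 121, 116, 113, 108, 105, 108, 95, 98, 91]
w6 0.015 -73.4533495966902 0.018522542229185614
w6 0.005 -82.61060099896366 0.01882779795010541
```

A dark spot in the pocket at about +20° suggests where the key is, so I'll turn that way first (rz negative).

```bash
python3 -m pendant '[{"dx":0.0003,"dy":0,"dz":0,"rx":0,"ry":0,"rz":-3,"hand":0.01},{"dx":0.0003,"dy":0.0003,"dz":0,"rx":0,"ry":0,"rz":-3,"hand":0.01},{"dx":0,"dy":0,"dz":0,"rx":0,"ry":0,"rz":-3,"hand":0.01},{"dx":0,"dy":0,"dz":0,"rx":0,"ry":0,"rz":-3,"hand":0.01}]' >/dev/null; python3 st.py; for i in 1 2 3 4 5; do python3 -m pendant '[{"dx":0,"dy":0,"dz":0,"rx":0,"ry":0,"rz":-2,"hand":0.01},{"dx":0,"dy":0,"dz":0,"rx":0,"ry":0,"rz":0,"hand":0.01}]' >/dev/null; python3 st.py; done
```

```text
to pocket [ 0.     -0.0009  0.    ] hub z 0.014594767610225323 nestrel ang 12.10157468427741 F [-3.7744  3.9168 11.8712] M [ 0.6054  0.8461 -0.1301] 10.05 0.01905048609860725
to pocket [ 0.     -0.0009  0.    ] hub z 0.014565738079832372 nestrel ang 14.042027742850934 F [-3.3616  2.9781 10.417 ] M [ 0.4987  0.8197 -0.064 ] 10.2167 0.019375660732035626
to pocket [-0.    -0.001  0.   ] hub z 0.0145305181285844 nestrel ang 16.030486052455927 F [-3.6617  3.5409 10.5677] M [ 0.5259  0.8659 -0.1057] 10.3833 0.01897684699722117
to pocket [-0.    -0.001  0.   ] hub z 0.014499564631660272 nestrel ang 18.026138774405922 F [-2.5474  2.8175 10.5551] M [ 0.6067  0.8111 -0.1394] 10.55 0.019111877576369434
to pocket [-0.     -0.0009  0.    ] hub z 0.014451390744637443 nestrel ang 20.037033577456214 F [-3.672   3.8338 10.3568] M [ 0.4979  0.7879 -0.1128] 10.7167 0.018723337728414224
to pocket [-0.    -0.001  0.   ] hub z 0.014426935124142164 nestrel ang 22.031778244215445 F [-2.8778  2.9396 10.5352] M [ 0.632   0.8402 -0.0937] 10.8833 0.0186673900505344
```

```bash
python3 -m pendant '[{"dx":0,"dy":-0.0008,"dz":0.0003,"rx":0,"ry":0,"rz":0,"hand":0.01},{"dx":0,"dy":0,"dz":0,"rx":0,"ry":0,"rz":0,"hand":0.01}]'>/dev/null; python3 st.py;  for i in 1 2 3 4 5 6 7 8; do python3 -m pendant '[{"dx":0,"dy":0,"dz":0,"rx":0,"ry":0,"rz":-2,"hand":0.01},{"dx":0,"dy":0,"dz":0,"rx":0,"ry":0,"rz":0,"hand":0.01}]' >/dev/null; python3 st.py; done
```

```text
to pocket [-0.0001 -0.0008  0.    ] hub z 0.014279513582714634 nestrel ang 21.943842244236833 F [-3.9111  5.1547 13.003 ] M [ 0.9128  0.995  -0.0865] 11.05 0.019264686059418303
to pocket [-0.     -0.0008  0.    ] hub z 0.014252870769265388 nestrel ang 24.014382319091027 F [-4.1797  5.7186 13.2299] M [ 0.9017  0.9447 -0.1261] 11.2167 0.019329535648737982
to pocket [-0.     -0.0007  0.    ] hub z 0.014171319351213019 nestrel ang 26.02120150611077 F [-3.4697  4.5125 10.5608] M [ 0.806   0.8823 -0.1318] 11.3833 0.018758969949191157
to pocket [-0.0001 -0.001   0.    ] hub z 0.014049691235723735 nestrel ang 28.009533678261704 F [-3.7848  4.8212 11.3504] M [ 0.8518  0.9607 -0.1433] 11.55 0.01889993471427433
to pocket [-0.0001 -0.0008  0.    ] hub z 0.013879249313420647 nestrel ang 30.022169309331474 F [-2.815   4.2733  9.6264] M [ 0.8067  0.8155 -0.0667] 11.7167 0.018873233284685847
to pocket [-0.0005  0.0012  0.    ] hub z 0.01280933726889974 nestrel ang 32.07270132359557 F [-1.3969  0.9058 -1.6229] M [ 0.2914  0.0936 -0.0058] 11.8833 0.01900726171628466
to pocket [-0.0008  0.001   0.    ] hub z 0.012324163676976106 nestrel ang 34.00948939415463 F [-0.72    0.292  -1.4675] M [0.1656 0.1262 0.0313] 12.05 0.01905973928887007
to pocket [-0.0009  0.0008  0.    ] hub z 0.012226294435246594 nestrel ang 35.9708867048185 F [-1.3164  1.9426 -2.286 ] M [ 0.2423  0.1554 -0.0199] 12.2167 0.01876899408052826
to pocket [0.0013 0.0001 0.    ] hub z 0.01230896760565478 nestrel ang 37.83864726432256 F [-0.6255 -0.653  -2.8304] M [-0.0985  0.1477  0.0152] 12.3833 0.018863837235400676
```

It dropped near +31°. I'll recentre a little and lower.

```bash
python3 -m pendant '[{"dx":0.0005,"dy":0,"dz":0.0005,"rx":0,"ry":0,"rz":2,"hand":0.01},{"dx":0,"dy":0,"dz":0.0005,"rx":0,"ry":0,"rz":1,"hand":0.01},{"dx":0,"dy":0,"dz":0,"rx":0,"ry":0,"rz":0,"hand":0.01}]'>/dev/null; python3 st.py;  for i in 1 2 3; do python3 -m pendant '[{"dx":0,"dy":0,"dz":0.001,"rx":0,"ry":0,"rz":0,"hand":0.01},{"dx":0,"dy":0,"dz":0,"rx":0,"ry":0,"rz":0,"hand":0.01}]' >/dev/null; python3 st.py; done
```

```text
to pocket [0.0012 0.0005 0.    ] hub z 0.011558332684714304 nestrel ang 34.75100615434002 F [-0.888   0.2101 -3.2971] M [ 0.0635  0.0461 -0.0434] 12.6333 0.019301626035223483
to pocket [0.0011 0.0003 0.    ] hub z 0.010565266579555761 nestrel ang 34.786700663226696 F [-0.0316  0.8993 -3.1323] M [ 0.0718  0.0006 -0.0095] 12.8 0.018772628002725937
to pocket [0.001  0.0002 0.    ] hub z 0.009506126887679378 nestrel ang 34.77943711459605 F [ 0.5227 -0.169  -3.1984] M [ 0.0078  0.0013 -0.0013] 12.9667 0.018902833163883314
to pocket [0.001  0.0001 0.    ] hub z 0.008486892299691656 nestrel ang 34.773353696180436 F [-0.7796  0.072  -3.3981] M [-0.0012 -0.027   0.0239] 13.1333 0.018927330049056654
```

Free going down inside the notch. Continuing to the seat.

```bash
for i in 1 2 3; do python3 -m pendant '[{"dx":0.0002,"dy":0,"dz":0.001,"rx":0,"ry":0,"rz":0,"hand":0.01},{"dx":0,"dy":0,"dz":0,"rx":0,"ry":0,"rz":0,"hand":0.01}]' >/dev/null; python3 st.py; done
```

```text
to pocket [0.0008 0.0001 0.    ] hub z 0.007494858053392228 nestrel ang 34.77260804246532 F [ 0.5087 -0.2761 -2.1655] M [-0.0095  0.0337  0.0391] 13.3 0.01897350061875964
to pocket [0.0006 0.0001 0.    ] hub z 0.006505717661809338 nestrel ang 34.771864499900744 F [ 0.4027 -0.9124 -2.5398] M [ 0.0153  0.0378 -0.0167] 13.4667 0.018922750176472717
to pocket [0.0006 0.0002 0.    ] hub z 0.006206292473526914 nestrel ang 34.76796694521181 F [-1.4092 -0.8357  2.496 ] M [ 0.2221  0.1828 -0.0236] 13.6333 0.018580807018514525
```

```bash
python3 -m pendant '[{"dx":0,"dy":0,"dz":0.0005,"rx":0,"ry":0,"rz":0,"hand":0.01},{"dx":0,"dy":0,"dz":0,"rx":0,"ry":0,"rz":0,"hand":0.01}]'; python3 st.py; python3 -m pendant '[{"dx":0,"dy":0,"dz":0,"rx":0,"ry":0,"rz":0,"hand":0.04},{"dx":0,"dy":0,"dz":0,"rx":0,"ry":0,"rz":0,"hand":0.04},{"dx":0,"dy":0,"dz":0,"rx":0,"ry":0,"rz":0,"hand":0.04},{"dx":0,"dy":0,"dz":-0.02,"rx":0,"ry":0,"rz":0,"hand":0.04},{"dx":0,"dy":0,"dz":-0.03,"rx":0,"ry":0,"rz":0,"hand":0.04},{"dx":0,"dy":0,"dz":-0.03,"rx":0,"ry":0,"rz":0,"hand":0.04},{"dx":0,"dy":0,"dz":-0.03,"rx":0,"ry":0,"rz":0,"hand":0.04},{"dx":0,"dy":0,"dz":0,"rx":0,"ry":0,"rz":0,"hand":0.04},{"dx":0,"dy":0,"dz":0,"rx":0,"ry":0,"rz":0,"hand":0.04}]'; python3 -c "
from h import *
d=snap('wrist','w7');np.save('w7.npy',{k:d[k] for k in('C','M','fx','fy','cx','cy')},allow_pickle=True)
print(proj(d,[.5244,-.0333,.044]),proj(d,[.5914,-.0131,.08]))"; python3 st.py
```

```text
clock: 13.8
position: [0.5262, -0.0318, 0.0494]
ee_rot: [-0.002, -0.435, 0.901, -0.003]
contact_force: [-2.4, 0.2, 6.4]
width: 0.0194
gripper_force: 61.4
to pocket [0.0005 0.0003 0.    ] hub z 0.006168753335706767 nestrel ang 34.76702782974246 F [-2.3578  0.1898  6.4178] M [0.2374 0.3372 0.0189] 13.8 0.019415233209568193
clock: 14.55
position: [0.5277, -0.0314, 0.1602]
ee_rot: [0.0, -0.435, 0.901, -0.004]
contact_force: [0.1, -0.3, 0.2]
width: 0.0398
gripper_force: 0.0
[320.92175126 183.58822124] [272.64336542 262.08077062]
to pocket [0.0006 0.0005 0.    ] hub z 0.11541376471977287 nestrel ang 34.77512671548354 F [ 0.2084 -0.0304 -0.5987] M [-0.0397  0.0587 -0.0197] 14.6 0.039838929917482106
```

Seated at z = 6.2 mm, stopped with light contact. Turning to the nest's axes and moving above the keeper grip, while checking the grip's place with dark masks.

```bash
python3 -m pendant '[{"dx":0,"dy":0,"dz":0,"rx":0,"ry":0,"rz":7,"hand":0.04},{"dx":0,"dy":0,"dz":0,"rx":0,"ry":0,"rz":7,"hand":0.04},{"dx":0,"dy":0,"dz":0,"rx":0,"ry":0,"rz":7,"hand":0.04},{"dx":0,"dy":0,"dz":0,"rx":0,"ry":0,"rz":7,"hand":0.04},{"dx":0,"dy":0,"dz":0,"rx":0,"ry":0,"rz":6.8,"hand":0.04},{"dx":0,"dy":0,"dz":0,"rx":0,"ry":0,"rz":0,"hand":0.04},{"dx":0,"dy":0,"dz":0,"rx":0,"ry":0,"rz":0,"hand":0.04}]'
cat > k.py <<'E'
from h import *
np.set_printoptions(precision=4,suppress=True)
d8=snap('wrist','w8');np.save('w8.npy',{k:d8[k] for k in('C','M','fx','fy','cx','cy')},allow_pickle=True)
P0=np.array([.5244,-.0333,0]);t=np.radians(16.75);N=np.array([[np.cos(t),np.sin(t),0],[-np.sin(t),np.cos(t),0],[0,0,1]])
C={}
for f in('w2','w3','w8'):
    d=np.load(f+'.npy',allow_pickle=True).item();g=cv2.imread(f'pics/{f}.png',0)
    q=proj(d,P0+N.T@[.069,0,.067]).astype(int)
    m=(g<48).astype(np.uint8);n,l,st,ce=cv2.connectedComponentsWithStats(m)
    r=[i for i in range(1,n) if 25<st[i,4]<1500];i=min(r,key=lambda i:np.hypot(*(ce[i]-q)));C[f]=(d,ce[i]);print(f,q,ce[i],st[i])
for a,b in(('w2','w3'),('w3','w8'),('w2','w8')):
    X,e=cross(*C[a],*C[b]);print(a,b,N@(X-P0),e)
E
python3 k.py;python3 st.py
```

```text
clock: 15.18
position: [0.5253, -0.031, 0.1568]
ee_rot: [-0.002, -0.147, 0.989, -0.002]
contact_force: [0.8, -0.3, -0.0]
width: 0.0401
gripper_force: 0.0
w2 [356 222] [353.9405 220.9345] [348 212  15  20 168]
w3 [568 202] [567.7639 201.7533] [553 193  30  19 377]
w8 [316 270] [315.131  265.5278] [308 257  16  24 252]
w2 w3 [ 0.0656 -0.001   0.0688] 0.0006121242653334451
w3 w8 [ 0.0642 -0.0013  0.0692] 0.00237605496324681
w2 w8 [ 0.0682 -0.0015  0.0609] 0.00114782833842044
to pocket [-0.0006 -0.0015  0.    ] hub z 0.11393592945184149 nestrel ang 0.13255769826102437 F [ 0.4083  0.0597 -0.6808] M [-0.0026  0.0098 -0.0204] 15.2333 0.04034499152031188
```

The grip measures at nest (66, -1, 67) mm, as it should. Moving over it and lowering.

```bash
python3 -m pendant '[{"dx":-0.033,"dy":-0.0015,"dz":0,"rx":0,"ry":0,"rz":0,"hand":0.045},{"dx":-0.0325,"dy":-0.0015,"dz":0,"rx":0,"ry":0,"rz":0,"hand":0.045},{"dx":0,"dy":0,"dz":0,"rx":0,"ry":0,"rz":0,"hand":0.045},{"dx":0,"dy":0,"dz":0.03,"rx":0,"ry":0,"rz":0,"hand":0.045},{"dx":0,"dy":0,"dz":0.03,"rx":0,"ry":0,"rz":0,"hand":0.045},{"dx":0,"dy":0,"dz":0.025,"rx":0,"ry":0,"rz":0,"hand":0.045},{"dx":0,"dy":0,"dz":0.01,"rx":0,"ry":0,"rz":0,"hand":0.045},{"dx":0,"dy":0,"dz":0,"rx":0,"ry":0,"rz":0,"hand":0.045},{"dx":0,"dy":0,"dz":0,"rx":0,"ry":0,"rz":0,"hand":0.045},{"dx":0,"dy":0,"dz":0,"rx":0,"ry":0,"rz":0,"hand":0.045}]'; cat > kp.py <<'E'
from h import *
t=np.radians(16.75);s=manip.get_state();v=s["position"]-[.5244,-.0333,0]
print("nest frame",np.round([v[0]*np.cos(t)+v[1]*np.sin(t),-v[0]*np.sin(t)+v[1]*np.cos(t),v[2]],4))
E
python3 kp.py
```

```text
clock: 16.07
position: [0.591, -0.016, 0.0647]
ee_rot: [0.0, -0.146, 0.989, -0.003]
contact_force: [0.4, -0.3, -0.3]
width: 0.0448
gripper_force: 0.0
nest frame [ 0.0687 -0.0026  0.0647]
```

```bash
python3 -m pendant '[{"dx":0.001,"dy":0.0015,"dz":0.005,"rx":0,"ry":0,"rz":0,"hand":0.045},{"dx":0,"dy":0,"dz":0,"rx":0,"ry":0,"rz":0,"hand":0.045},{"dx":0,"dy":0,"dz":0,"rx":0,"ry":0,"rz":0,"hand":0.008},{"dx":0,"dy":0,"dz":0,"rx":0,"ry":0,"rz":0,"hand":0.008},{"dx":0,"dy":0,"dz":0,"rx":0,"ry":0,"rz":0,"hand":0.008},{"dx":0,"dy":0,"dz":0,"rx":0,"ry":0,"rz":0,"hand":0.008},{"dx":0,"dy":0,"dz":0,"rx":0,"ry":0,"rz":0,"hand":0.008}]' 35; python3 kp.py
```

```text
clock: 16.65
position: [0.5886, -0.0147, 0.0588]
ee_rot: [-0.001, -0.145, 0.989, -0.003]
contact_force: [-0.6, 0.2, 4.3]
width: 0.0152
gripper_force: 38.1
nest frame [ 0.0668 -0.0006  0.0588]
```

Gripped: the width of 15 mm fits the 16 mm grip. Drawing it about 14–15 mm towards the pocket, watching the force.

```bash
python3 -m pendant '[{"dx":0.003,"dy":0,"dz":0,"rx":0,"ry":0,"rz":0,"hand":0.008},{"dx":0.003,"dy":0,"dz":0,"rx":0,"ry":0,"rz":0,"hand":0.008},{"dx":0.003,"dy":0,"dz":0,"rx":0,"ry":0,"rz":0,"hand":0.008},{"dx":0,"dy":0,"dz":0,"rx":0,"ry":0,"rz":0,"hand":0.008}]' 35; python3 kp.py; for i in 1 2 3; do python3 -m pendant '[{"dx":0.002,"dy":0,"dz":0,"rx":0,"ry":0,"rz":0,"hand":0.008},{"dx":0,"dy":0,"dz":0,"rx":0,"ry":0,"rz":0,"hand":0.008}]' | grep contact; python3 kp.py; done
```

```text
clock: 16.98
position: [0.5798, -0.0173, 0.0588]
ee_rot: [-0.0, -0.145, 0.989, -0.003]
contact_force: [1.7, 1.4, 5.9]
width: 0.0153
gripper_force: 38.3
nest frame [ 0.0576 -0.0006  0.0588]
contact_force: [0.4, 1.3, 6.2]
nest frame [ 0.0557 -0.0006  0.0588]
contact_force: [1.0, 1.6, 5.2]
nest frame [ 0.0538 -0.0006  0.0588]
contact_force: [4.1, 3.0, 3.1]
nest frame [ 0.0533 -0.0007  0.0589]
```

```bash
python3 -m pendant '[{"dx":0.0015,"dy":0,"dz":0,"rx":0,"ry":0,"rz":0,"hand":0.008},{"dx":0,"dy":0,"dz":0,"rx":0,"ry":0,"rz":0,"hand":0.008}]'; python3 kp.py; python3 -m pendant '[{"dx":0,"dy":0,"dz":0,"rx":0,"ry":0,"rz":0,"hand":0.045},{"dx":0,"dy":0,"dz":0,"rx":0,"ry":0,"rz":0,"hand":0.045},{"dx":0,"dy":0,"dz":0,"rx":0,"ry":0,"rz":0,"hand":0.045},{"dx":0,"dy":0,"dz":-0.02,"rx":0,"ry":0,"rz":0,"hand":0.045},{"dx":0,"dy":0,"dz":-0.03,"rx":0,"ry":0,"rz":0,"hand":0.045},{"dx":0,"dy":0,"dz":-0.04,"rx":0,"ry":0,"rz":0,"hand":0.045},{"dx":0.04,"dy":0,"dz":0,"rx":0,"ry":0,"rz":0,"hand":0.045},{"dx":0,"dy":0,"dz":0,"rx":0,"ry":0,"rz":0,"hand":0.045},{"dx":0,"dy":0,"dz":0,"rx":0,"ry":0,"rz":0,"hand":0.045}]'; python3 - <<'E'
exec(open('k.py').read().replace("('w2','w3','w8')","('w8',)").replace(".069,0",".054,0").split("for a,b in")[0])
d,c=C['w8'];print("grip nest",N@(plane(d,c,.067)-P0))
# flange holes (dark dots) around the hub
g=cv2.imread('pics/w8.png',0);q=proj(d,P0+[0,0,.044]);m=(g<75).astype(np.uint8);n,l,st,ce=cv2.connectedComponentsWithStats(m)
for i in range(1,n):
    X=N@(plane(d,ce[i],.044)-P0)
    if st[i,4]<60 and st[i,4]>4 and .018<np.hypot(*X[:2])<.033: print(X,np.hypot(*X[:2]),np.degrees(np.arctan2(X[1],X[0])),st[i,4])
E
```

```text
clock: 17.65
position: [0.5756, -0.0186, 0.0589]
ee_rot: [0.003, -0.145, 0.989, -0.003]
contact_force: [6.5, 4.6, 2.1]
width: 0.0152
gripper_force: 37.7
nest frame [ 0.0533 -0.0007  0.0589]
clock: 18.4
position: [0.5315, -0.0307, 0.1484]
ee_rot: [-0.002, -0.145, 0.989, -0.003]
contact_force: [-0.1, 0.3, 0.0]
width: 0.0448
gripper_force: 0.0
w8 [318 253] [316.9768 250.0309] [310 242  16  23 259]
grip nest [ 0.0507 -0.001   0.067 ]
[-0.0204 -0.015   0.044 ] 0.0253720936787936 -143.69729476989113 11
```

The stop is firm at a grip position of 53 mm, so the keeper is shut. The pip shows at -144° and r = 25 mm on the plane of the seated flange, so the hub is home. Nothing is touched.

```bash
python3 -c "
from rig import manip
print(manip.sign_off())"
```

```text
the job is handed in; nothing more can be done
None
```

The hub is seated in the pocket (foot 6 mm above the bench, key found about 35° from the nest's -x), the keeper is drawn to its stop over the flange, and the job is handed in at about 18 s; the sign-off gave no verdict.

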